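# Set out the guest tray in mirrored order

## Robot

A 6-joint arm with a two-finger parallel gripper is mounted at the origin on the work surface. World frame = base frame: x ahead of the robot, y to its left, z up, the work surface at z = 0. Lengths are in m, angles in degrees, forces in N, time in s.
With the tool pointing down it reaches from about 0.375 to 0.9 m from the base axis. Payload 3.1 kg.
Tool frame: the origin (TCP) lies between the finger pads; the fingertips stand 22 mm ahead of it and the grasp point (between the pads) lies 3 mm ahead of it; z points along the fingers, y is the line along which they close (so a half turn about z gives the same grasp; the last joint's range is limited). The gripper opens to 87 mm and grips with 3 to 60 N. Pads are 19 mm wide; open, the fingers measure 117 mm over their backs; the gripper's body (75 mm by 190 mm) begins 51 mm behind the grasp point.
Start: joints at [-10.227, 30.224, 82.088, -0, 67.689, -10.227], TCP at [0.625, 0, 0.245] pointing down, gripper open.
Joint ranges: [-176.69, 176.69], [-43.24, 126.21], [12.49, 139.97], [-82, 262], [0, 151.66], [-163.58, 163.58]. Speed limits (degrees/s): [159.86, 159.86, 180, 180, 180, 180].

## Interface

Orientations are given as a 3x3 rotation matrix whose columns are the frame's x, y, z axes.
In Python, from rig import bot, capture, search_frame, outline_of, spot_point gives the robot as it stands.
- The arm moves only by the tool jog_arm, never from a script. Its argument "rows" is text: rows parted by semicolons, each of 7 numbers parted by spaces: the opening, from 0 (shut) to 1 (fully open), then the shift along the tool's x, y, z as a fraction of full scale, then the turn, a rotation vector about the tool's x, y, z as a fraction of full scale. A call has 1 to 20 rows; each row is the pose to reach, as a shift and turn from the pose commanded when the call began, along the tool's axes at that moment; what a row does not reach only later rows make up. Full scale, the value 1, is 0.5 m for a shift and pi/4 rad for a turn. A row lasts 1/12 s, in which the tool goes at most 41.7 mm and 7.16 degrees, less where a joint would pass 70% of its speed; a pose out of reach is approached as far as the arm can. A call with a number of a shift or a turn outside -1 to 1 is refused whole. A call with a gripper value outside its range is refused whole. The fingers move at their own pace and stop on an object; the grip force is fixed at half the most. Time passes only in rows, so rows that repeat a pose let the fingers close. It gives the time, the measured TCP pose, the force, the opening and the grip force at its end, in the units of the state.
- bot.read_state(): the state, without advancing time (a new reading comes with each control period).
- capture(name): name is "scene" or "side" or "wrist"; returns a dict with "pixels" (480x640x3 uint8, red, green, blue), "fx", "fy", "cx", "cy" (pixels), "distortion" ([k1, k2, p1, p2, k3] as OpenCV has them; the pictures are not rectified), "R" (3x3) and "t" (3): a world point X has camera coordinates R X + t; the wrist camera has in their place "mount" (4x4, takes a point from camera to tool coordinates, whose origin is the TCP and whose axes are the flange's). Camera axes: x right, y down, z forward; pixel columns grow to the right and rows downward; lengths in m; the calibration is good to about 2 mm. A picture is of the moment at which its call begins: read the wrist's pose just before it. There is no depth.
- bot.hand_in(): hands the job in; it is judged then, once.
Trained networks look in a picture, given as the dict that the camera call returned (one of the last four; its "shot" number tells which), for a name from the list of things; names that differ only in an ending like _2 or _b are one class to them, and where a whole thing is asked for, a point or a joint stands for the part that bears it (a point fixed in the world has none). Each returns a list of dicts, best first, with "conf" (0 to 1); they miss things now and then, are a little off and sometimes report something else, mostly with a low value. They report only what shows in the picture. A call takes as long as a camera call.
- search_frame(label, picture): "point" ([x, y, z] in m, in world coordinates, good to about 4 mm: the middle of the surface that is visible of it).
- outline_of(label, picture): "region" (480x640 bool, what is visible of it).
- spot_point(label, picture): "point" ([x, y, z] in m, in world coordinates, good to about 4 mm: a listed point, or the origin of a listed thing).
The state is a dict: "time_s": time; "joint_positions": joint angles; "qvel": joint speeds; "tau": joint torques, N m; "position": TCP position; "tcp_rot": TCP orientation; "force": force on the tool from outside, world axes, zero at the start; "moment": the same for the moment, N m; "opening": opening from 0.0 (shut) to 1.0 (fully open); "grasp_force": force on a finger pad.
Only numpy, scipy, OpenCV 4.12 (cv2) and the standard library are available. Lean on these libraries where they do the work, as an engineer would, in place of code of your own. Each camera call takes 0.05 s, during which the arm holds its last target. There are 200 camera calls.

## Task

Move the four white bottles, one at a time, from the dark refill tray to the light guest tray in reverse order: the bottle nearest the brass end of the refill tray goes to the place furthest from the brass end of the guest tray, the next one beside it, and so on. Set each down gently, upright and centred on its own dark disc, never tip one over, and leave the other things on the counter where they are.

Things in the scene. Friction and masses are not known exactly. Their poses are not given: they have to be found in the camera images.
- square_center (a point): Square bottle, white ceramic with a brass cap, 100 mm tall: body 44 x 44 mm (sides along its x and y) up to 76 mm, above it a narrow neck and a round cap 28 mm across. About 0.2 kg, stands loose on its pad. The point is on its upright axis, half-way up; z is up.
- jar_center (a point): Squat round jar, white ceramic with a full-width brass lid, 50 mm in diameter, 70 mm tall. About 0.18 kg, stands loose on its pad. The point is on its upright axis, half-way up; z is up.
- tall_center (a point): Tall slim round bottle, white ceramic with a brass cap, 40 mm in diameter up to 104 mm, then a cap 26 mm across up to 120 mm. About 0.18 kg, stands loose on its pad. The point is on its upright axis, half-way up; z is up.
- flat_center (a point): Flat oblong bottle, white ceramic with a brass cap, 86 mm tall: body 34 mm along its x, 54 mm along its y, up to 74 mm, then a round cap 24 mm across. About 0.17 kg, stands loose on its pad. The point is on its upright axis, half-way up; z is up.
- square_pad: Fixed thin cork pad, 4 mm thick, on the floor of the refill tray; it stays and marks where that bottle started (1 of 4 places). Origin: centre of its underside; its axes are parallel to the refill tray's. Square, 62 x 62 mm, under the square bottle.
- jar_pad: Fixed thin cork pad, 4 mm thick, on the floor of the refill tray; it stays and marks where that bottle started (1 of 4 places). Origin: centre of its underside; its axes are parallel to the refill tray's. Round, 68 mm, under the squat jar.
- tall_pad: Fixed thin cork pad, 4 mm thick, on the floor of the refill tray; it stays and marks where that bottle started (1 of 4 places). Origin: centre of its underside; its axes are parallel to the refill tray's. Round, 58 mm, under the tall bottle.
- flat_pad: Fixed thin cork pad, 4 mm thick, on the floor of the refill tray; it stays and marks where that bottle started (1 of 4 places). Origin: centre of its underside; its axes are parallel to the refill tray's. Oblong, 52 mm (x) by 70 mm (y), under the flat bottle.
- refill_tray: Refill tray, dark wood, fixed, 110 mm (x) by 340 mm (y), floor top at z = 8 mm, rims 14 mm high. +y end: brass bar 24 mm wide, 22 mm high; -y end: plain wood. Origin: underside, mid-row. Four places at x = 0, y = +117, +39, -39, -117 mm. Any yaw, left or right. Holds the four bottles, one per pad, turned up to 0.2 rad from its axes.
- guest_tray: Guest tray, light wood, fixed, 110 mm (x) by 340 mm (y), floor top at z = 8 mm, rims 14 mm high. +y end: brass bar 24 mm wide, 22 mm high; -y end: plain wood. Origin: underside, mid-row. Four places at x = 0, y = +117, +39, -39, -117 mm. Any yaw, left or right. Each place is a flat dark disc 60 mm across, flush with the floor; empty at the start.

How it is judged:
By the outcome, as a careful person would: the job done as asked, in the order asked, and still so for the second after the job is handed in, with the robot touching nothing.
It also fails if it takes over 128 s, if anything falls off the work surface, if the arm or the gripper's body presses on something with over 40 N, if the wrist force passes 120 N, or if a joint passes its speed limit or range.

## Working session

There is one attempt and no reset: what is moved stays moved. The work goes in short steps, Python scripts to look and compute and a tool call to move; the robot and the scene stay as the last step left them, time stands still between calls to the robot, and variables do not carry over. Pictures are saved under pics/ and viewed, at most 14 in all, crops included, and the job is handed in when it is done.

Besides the shell and the picture viewer there is one more tool, called after ">>>" by a JSON object that holds its "fn" and its "kwargs". jog_arm: Moves the arm, as the interface text tells. Its arguments: {"type":"object","properties":{"rows":{"type":"string"}},"required":["rows"]}

```bash
mkdir -p pics; cat > h.py <<'E'
import numpy as np, cv2
from rig import bot, capture, search_frame, outline_of, spot_point
def save(p,name): cv2.imwrite('pics/'+name+'.png',p['pixels'][:,:,::-1])
def pose(p):
    """R,t world->cam"""
    if 'R' in p and p['R'] is not None: return np.array(p['R']),np.array(p['t'])
    s=p['state'];M=np.array(p['mount']);T=np.eye(4);T[:3,:3]=s['tcp_rot'];T[:3,3]=s['position']
    W=np.linalg.inv(T@M);return W[:3,:3],W[:3,3]
def cap(n):
    s=bot.read_state();p=capture(n)
    if n=='wrist':p['state']=s
    return p
def K(p): return np.array([[p['fx'],0,p['cx']],[0,p['fy'],p['cy']],[0,0,1.]])
def back(p,uv,z):
    R,t=pose(p);uv=np.array(uv,float).reshape(-1,1,2)
    n=cv2.undistortPoints(uv,K(p),np.array(p['distortion'],float)).reshape(-1,2)
    d=np.c_[n,np.ones(len(n))]@R;c=-R.T@t
    return c+d*((z-c[2])/d[:,2])[:,None]
def proj(p,X):
    R,t=pose(p);return cv2.projectPoints(np.array(X,float).reshape(-1,1,3),cv2.Rodrigues(R)[0],t,K(p),np.array(p['distortion'],float))[0].reshape(-1,2)
E
python3 - <<'E'
from h import *
for n in ('scene','side'):
    p=cap(n);save(p,n+'0')
    print(n,-pose(p)[0].T@pose(p)[1])
    for l in ['square_center','jar_center','tall_center','flat_center','square_pad','jar_pad','tall_pad','flat_pad','refill_tray','guest_tray']:
        print(l,[(np.round(r['point'],4),round(r['conf'],2)) for r in spot_point(l,p)[:2]])
s=bot.read_state();print(np.round(s['tcp_rot'],3),s['position'],s['opening'])
E
```

```text
scene [0.97244186 0.5708866  1.05006038]
square_center [(array([0.5485, 0.2031, 0.0616]), 0.95), (array([0.4578, 0.3283, 0.0495]), 0.2)]
jar_center [(array([0.455 , 0.3314, 0.0504]), 0.87)]
tall_center [(array([0.508 , 0.2625, 0.0723]), 0.64)]
flat_center [(array([0.5957, 0.1413, 0.0533]), 0.65)]
square_pad [(array([0.5541, 0.2039, 0.0078]), 0.49)]
jar_pad [(array([0.4606, 0.3286, 0.0063]), 0.62), (array([0.5936, 0.1407, 0.0531]), 0.46)]
tall_pad [(array([0.4993, 0.2626, 0.0092]), 0.5)]
flat_pad [(array([0.5981, 0.1417, 0.0063]), 0.67)]
refill_tray [(array([ 5.273e-01,  2.330e-01, -5.000e-04]), 0.81)]
guest_tray [(array([ 0.5258, -0.2216,  0.0009]), 0.73), (array([0.5965, 0.1377, 0.0521]), 0.37)]
side [ 0.25905626 -0.78410279  0.84370209]
square_center [(array([0.553 , 0.2011, 0.0629]), 0.82)]
jar_center [(array([0.4599, 0.3232, 0.0462]), 0.86)]
tall_center [(array([0.5104, 0.2675, 0.0727]), 0.72)]
flat_center [(array([0.5968, 0.139 , 0.0528]), 0.68)]
square_pad [(array([0.5505, 0.2046, 0.0056]), 0.52)]
jar_pad [(array([0.4594, 0.3317, 0.0065]), 0.68)]
tall_pad [(array([0.5049, 0.2659, 0.0064]), 0.69)]
flat_pad [(array([0.6008, 0.1389, 0.0087]), 0.73)]
refill_tray [(array([ 0.5285,  0.2336, -0.0011]), 0.61)]
guest_tray [(array([ 5.264e-01, -2.214e-01,  2.000e-04]), 0.8)]
[[-0.  1. -0.]
 [ 1.  0.  0.]
 [ 0. -0. -1.]] [6.24969088e-01 5.64901672e-05 2.44547347e-01] 1.0037727460220438
```

View pics/scene0.png

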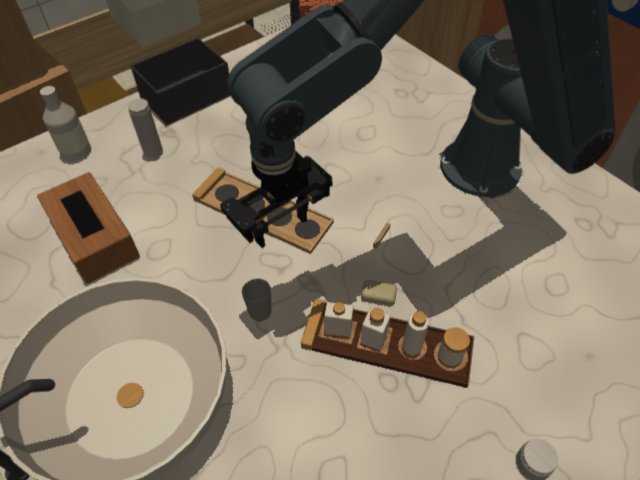

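View pics/side0.png

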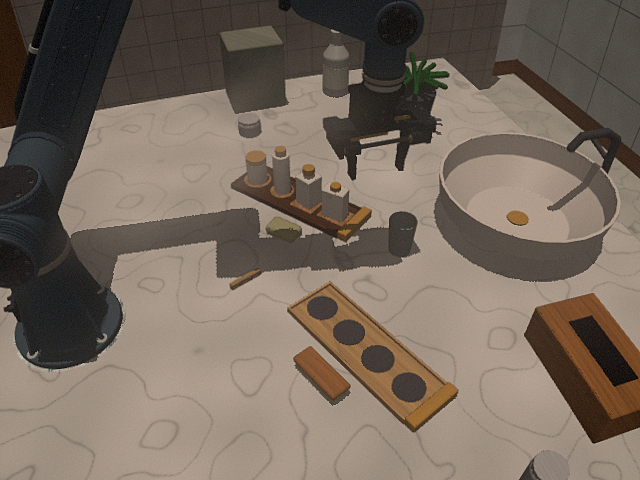

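The scene picture shows the refill tray, with its brass end at px (313,325) and flat, square, tall and jar in that order from it. The guest tray's brass end is at scene (210,185) / side (430,405), with discs at side (322,307), (348,332), (378,358) and (409,387). A grey cup stands near the refill brass end, and a sponge, stick and red block lie nearby.

```bash
python3 - <<'E'
from h import *
p=cap('side')
g=cv2.cvtColor(p['pixels'],cv2.COLOR_RGB2GRAY)
C=[]
for u,v in [(322,307),(348,332),(378,358),(409,387)]:
    m=(g<95).astype(np.uint8); n,lab,st,ce=cv2.connectedComponentsWithStats(m)
    k=lab[v,u];C.append(ce[k]);print(g[v,u],st[k],ce[k])
X=back(p,C,.008);print(np.round(X,4),np.linalg.norm(np.diff(X[:,:2],axis=0),axis=1))
d=X[3]-X[0];print('guest centre',X.mean(0),'yaw of +y dir',np.degrees(np.arctan2(d[1],d[0])))
print('cup side base',back(p,[(402,252),(402,215)],0),'block',back(p,[(322,373)],.02),'stick',back(p,[(246,277)],.01),'sponge',back(p,[(284,229)],.02))
q=cap('scene');print('cup scene base',back(q,[(260,317)],0),'sponge',back(q,[(380,292)],.02))
w=cap('wrist');print(np.round(w['mount'],3),w['fx'])
E
```

```text
64 [307 296  31  25 587] [321.91822828 307.60647359]
66 [333 319  32  27 660] [348.52121212 331.96212121]
58 [361 345  34  28 750] [377.40533333 358.57066667]
61 [391 372  36  30 829] [408.54161641 386.8854041 ]
[[ 0.4825 -0.1159  0.008 ]
 [ 0.5114 -0.1878  0.008 ]
 [ 0.5402 -0.2607  0.008 ]
 [ 0.5692 -0.3329  0.008 ]] [0.07752671 0.0783377  0.07783176]
guest centre [ 0.52581643 -0.22433837  0.008     ] yaw of +y dir -68.23134048105022
cup side base [[ 0.69925723 -0.01395606  0.        ]
 [ 0.75031449  0.09988758  0.        ]] block [[ 0.43323336 -0.26637216  0.02      ]] stick [[0.35929691 0.00770987 0.01      ]] sponge [[0.47003964 0.11512029 0.02      ]]
cup scene base [[0.70410424 0.01036388 0.        ]] sponge [[0.472574  0.1322468 0.02     ]]
[[-0.001 -0.962 -0.273  0.074]
 [ 1.    -0.001 -0.     0.001]
 [ 0.    -0.273  0.962 -0.14 ]
 [ 0.     0.     0.     1.   ]] 384.56896758077517
```

>>> {"fn": "jog_arm", "kwargs": {"rows": "1 0 0 -0.15 0 0 0;1 0.1 -0.04 -0.15 0 0 -0.16;1 0.18 -0.08 -0.15 0 0 -0.32;1 0.26 -0.11 -0.15 0 0 -0.48;1 0.34 -0.14 -0.15 0 0 -0.64;1 0.42 -0.17 -0.15 0 0 -0.76;1 0.466 -0.194 -0.15 0 0 -0.8;1 0.466 -0.194 -0.15 0 0 -0.8;1 0.466 -0.194 -0.15 0 0 -0.8;1 0.466 -0.194 -0.15 0 0 -0.8"}}

```text
time_s: 2.08
position: [0.5281, 0.233, 0.3197]
tcp_rot: [[-0.589, 0.808, 0.001], [0.808, 0.589, -0.001], [-0.001, 0.0, -1.0]]
force: [-0.4, -0.2, 0.5]
opening: 1.002
grasp_force: 0.0
```

```bash
python3 - <<'E'
from h import *
p=cap('wrist');save(p,'w1');s=p['state'];print(np.round(s['position'],4),np.round(s['tcp_rot'],3).tolist())
for l in ['square_center','jar_center','tall_center','flat_center','square_pad','jar_pad','tall_pad','flat_pad','refill_tray']:
    print(l,[(np.round(r['point'],4),np.round(proj(p,r['point'])),round(r['conf'],2)) for r in spot_point(l,p)[:1]])
E
```

```text
[0.5281 0.233  0.3197] [[-0.589, 0.808, 0.001], [0.808, 0.589, -0.001], [-0.001, 0.0, -1.0]]
square_center [(array([0.553 , 0.2065, 0.0608]), array([[327., 238.]]), 0.75)]
jar_center [(array([0.4607, 0.327 , 0.0479]), array([[324.,  90.]]), 0.62)]
tall_center [(array([0.5027, 0.2633, 0.0663]), array([[320., 167.]]), 0.87)]
flat_center [(array([0.5976, 0.1365, 0.0591]), array([[322., 307.]]), 0.87)]
square_pad []
jar_pad [(array([0.594 , 0.1405, 0.0108]), array([[322., 286.]]), 0.51)]
tall_pad [(array([0.5042, 0.2677, 0.0108]), array([[324., 160.]]), 0.92)]
flat_pad [(array([0.5991, 0.1408, 0.0108]), array([[325., 288.]]), 0.9)]
refill_tray [(array([0.528 , 0.2348, 0.0026]), array([[324., 194.]]), 0.93)]
```

View pics/w1.png

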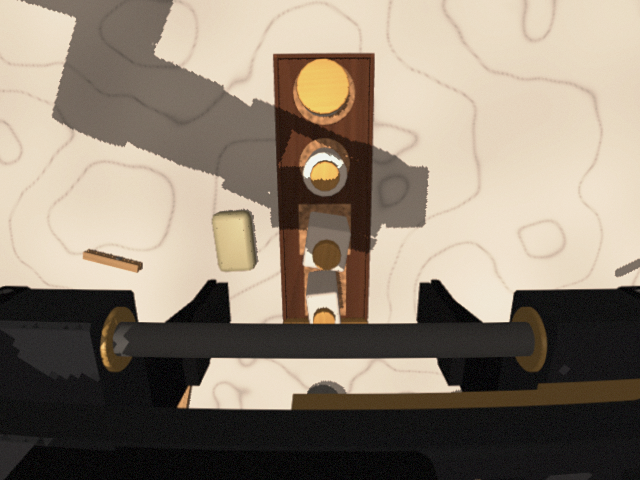

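The wrist view shows the tray upright in the image, with jar (323,88), tall (325,172), square (327,250) and flat partly hidden at (323,315). The tool is aligned with the row. I'll shift along the row to see flat and square.

>>> {"fn": "jog_arm", "kwargs": {"rows": "1 -0.08 0 0 0 0 0;1 -0.16 0 0 0 0 0;1 -0.23 0 0 0 0 0;1 -0.23 0 0 0 0 0;1 -0.23 0 0 0 0 0"}}

```text
time_s: 3.0
position: [0.5966, 0.1382, 0.3192]
tcp_rot: [[-0.585, 0.811, -0.0], [0.811, 0.585, 0.0], [0.0, -0.0, -1.0]]
force: [0.4, 0.6, 0.5]
opening: 1.001
grasp_force: 0.0
```

```bash
python3 - <<'E'
from h import *
p=cap('wrist');s=p['state'];print(np.round(s['position'],4),np.round(s['tcp_rot'],3).tolist())
for l in ['square_center','tall_center','flat_center','square_pad','flat_pad','refill_tray']:
    print(l,[(np.round(r['point'],4),np.round(proj(p,r['point'])),round(r['conf'],2)) for r in spot_point(l,p)[:1]])
c=p['pixels'][40:300,230:430][:,:,::-1];cv2.imwrite('pics/w2.png',cv2.resize(c,None,fx=3,fy=3,interpolation=cv2.INTER_CUBIC)[:600])
cv2.imwrite('pics/w2.png',cv2.resize(c,None,fx=2.3,fy=2.3,interpolation=cv2.INTER_CUBIC))
E
```

```text
[0.5966 0.1382 0.3192] [[-0.585, 0.811, -0.0], [0.811, 0.585, 0.0], [0.0, -0.0, -1.0]]
square_center [(array([0.5532, 0.2042, 0.0619]), array([[326., 127.]]), 0.85)]
tall_center [(array([0.5031, 0.265 , 0.0688]), array([[321.,  41.]]), 0.58)]
flat_center [(array([0.5997, 0.1375, 0.0589]), array([[325., 207.]]), 0.8)]
square_pad []
flat_pad []
refill_tray [(array([0.5283, 0.2373, 0.0008]), array([[325.,  90.]]), 0.88)]
```

View pics/w2.png

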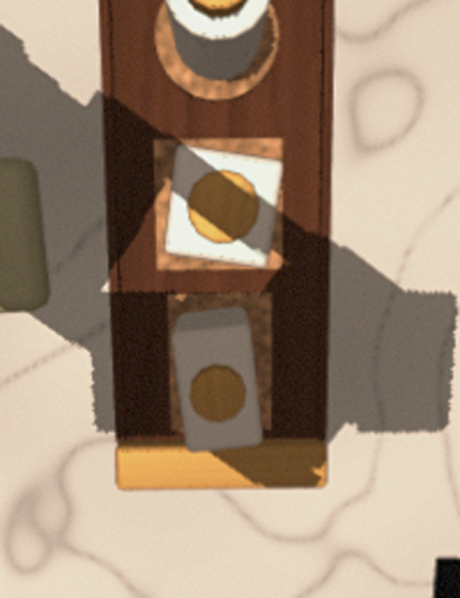

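The crop shows the square's top corners at (178,147), (283,160), (268,267), (166,250), turned about +8° in the image. The flat's top corners are at (178,330), (245,318), (262,443), (188,452), turned about -7°.

```bash
cat >> h.py <<'E'
def rows(pos,a):
    """print total jog for TCP target pos with tool-y angle a (deg)"""
    s=bot.read_state();R=np.array(s['tcp_rot']);d=R.T@(np.array(pos)-s['position'])/.5
    c=np.degrees(np.arctan2(R[1,1],R[0,1]));print('jog',np.round(d,3),'turn',round(-(a-c)/45,3),'cur angle',round(c,2),'pos',np.round(s['position'],4),'f',np.round(s['force'],1),round(s['grasp_force'],1),round(s['opening'],3))
E
python3 - <<'E'
from h import *
p=cap('wrist')
def f(P,z):
    P=np.array(P)/2.3+[230,40];X=back(p,P,z);e=[np.degrees(np.arctan2(*(v[1::-1])))for v in (X[1]-X[0],X[2]-X[3],X[3]-X[0],X[2]-X[1])]
    print(np.round(X.mean(0),4),np.round(e,1),[round(float(np.linalg.norm(v)),4) for v in (X[1]-X[0],X[2]-X[3],X[3]-X[0],X[2]-X[1])])
f([(178,147),(283,160),(268,267),(166,250)],.088)
f([(178,330),(245,318),(262,443),(188,452)],.086)
f([(99,20),(331,20),(327,440),(117,440)],.014)
for z,c in((.112,(223,207)),(.098,(218,394))):print('cap',back(p,[np.array(c)/2.3+[230,40]],z))
rows([.6,.138,.15],43)
E
```

```text
[0.5534 0.2051 0.088 ] [ 29.3  26.7 -61.4 -61.3] [0.0425, 0.0426, 0.0409, 0.0428]
[0.5958 0.1432 0.086 ] [ 46.2  43.2 -49.9 -45.7] [0.0287, 0.0326, 0.0535, 0.055]
[0.5612 0.1916 0.014 ] [ 36.1  36.  -53.  -52.8] [0.1085, 0.1094, 0.2029, 0.203]
cap [[0.55316873 0.20448355 0.112     ]]
cap [[0.59606594 0.14255291 0.098     ]]
jog [-0.011  0.005  0.339] turn -0.154 cur angle 36.09 pos [0.595  0.141  0.3197] f [-0.5  0.  -0.2] 0.0 1.0
```

>>> {"fn": "jog_arm", "kwargs": {"rows": "1 0.002 0.004 0.08 0 0 -0.153;1 0.002 0.004 0.16 0 0 -0.153;1 0.002 0.004 0.24 0 0 -0.153;1 0.002 0.004 0.32 0 0 -0.153;1 0.002 0.004 0.39 0 0 -0.153;1 0.002 0.004 0.45 0 0 -0.153;1 0.002 0.004 0.49 0 0 -0.153;1 0.002 0.004 0.509 0 0 -0.153;1 0.002 0.004 0.509 0 0 -0.153;1 0.002 0.004 0.509 0 0 -0.153;0.6 0.002 0.004 0.509 0 0 -0.153;0.5 0.002 0.004 0.509 0 0 -0.153;0.44 0.002 0.004 0.509 0 0 -0.153;0.3 0.002 0.004 0.509 0 0 -0.153;0 0.002 0.004 0.509 0 0 -0.153;0 0.002 0.004 0.509 0 0 -0.153;0 0.002 0.004 0.509 0 0 -0.153;0 0.002 0.004 0.509 0 0 -0.153"}}

```text
time_s: 4.9
position: [0.5966, 0.142, 0.0651]
tcp_rot: [[-0.68, 0.733, -0.0], [0.733, 0.68, -0.0], [-0.0, -0.0, -1.0]]
force: [-0.4, -0.1, 0.4]
opening: 0.478
grasp_force: 0.0
```

```bash
python3 - <<'E'
from h import *
rows([.4825,-.1159,.061],21.8)
E
```

```text
jog [-0.223 -0.518  0.008] turn 0.468 cur angle 42.88 pos [0.5966 0.142  0.0651] f [-0.4 -0.1  0.4] 0.0 0.478
```

>>> {"fn": "jog_arm", "kwargs": {"rows": "0 0 0 0 0 0 0;0 0 0 0 0 0 0;0 0 0 0 0 0 0;0 0 0 0 0 0 0;0 0 0 0 0 0 0;0 0 0 0 0 0 0"}}

```text
time_s: 5.4
position: [0.5962, 0.1419, 0.0649]
tcp_rot: [[-0.681, 0.733, -0.001], [0.733, 0.681, -0.0], [0.0, -0.001, -1.0]]
force: [-1.1, -1.1, 0.6]
opening: 0.388
grasp_force: 30.0
```

>>> {"fn": "jog_arm", "kwargs": {"rows": "0 0 0 -0.03 0 0 0;0 0 0 -0.1 0 0 0;0 0 0 -0.18 0 0 0;0 -0.01 -0.02 -0.24 0 0 0.03;0 -0.035 -0.08 -0.24 0 0 0.1;0 -0.065 -0.15 -0.24 0 0 0.17;0 -0.095 -0.22 -0.24 0 0 0.24;0 -0.125 -0.29 -0.24 0 0 0.31;0 -0.155 -0.36 -0.24 0 0 0.38;0 -0.185 -0.43 -0.24 0 0 0.44;0 -0.21 -0.485 -0.24 0 0 0.468;0 -0.223 -0.518 -0.22 0 0 0.468;0 -0.223 -0.518 -0.16 0 0 0.468;0 -0.223 -0.518 -0.1 0 0 0.468;0 -0.223 -0.518 -0.04 0 0 0.468;0 -0.223 -0.518 -0.01 0 0 0.468;0 -0.223 -0.518 -0.01 0 0 0.468;0 -0.223 -0.518 -0.01 0 0 0.468"}}

```text
time_s: 6.9
position: [0.4826, -0.1158, 0.0693]
tcp_rot: [[-0.372, 0.928, -0.001], [0.928, 0.372, 0.001], [0.001, -0.001, -1.0]]
force: [0.3, 0.1, -1.5]
opening: 0.388
grasp_force: 30.0
```

```bash
python3 - <<'E'
from h import *
rows([.4825,-.1159,.0612],21.8)
p=cap('side');q=cap('wrist')
c=np.hstack([cv2.resize(p['pixels'][230:350,250:370],None,fx=3.3,fy=3.3),cv2.resize(q['pixels'][100:340,200:440],(396,396))]);cv2.imwrite('pics/p1.png',c[:,:,::-1])
E
```

```text
jog [-0.    -0.     0.016] turn 0.0 cur angle 21.81 pos [ 0.4826 -0.1158  0.0693] f [ 0.3  0.1 -1.5] 30.0 0.388
```

View pics/p1.png

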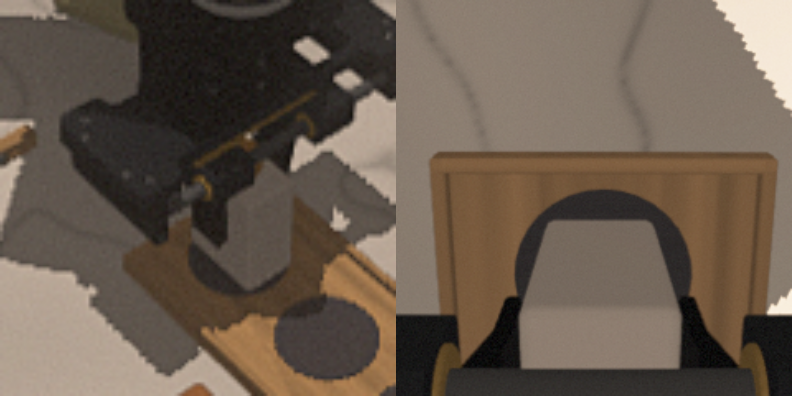

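The views show the flat bottle held laterally centred over the end disc. Its far bottom edge is at wrist row ~233 and the disc edge at row ~215, so I'll check the offset along the row.

```bash
cat >> h.py <<'E'
def tool(p,X):
    s=p['state'];return (np.array(X)-s['position'])@np.array(s['tcp_rot'])
E
python3 - <<'E'
from h import *
q=cap('wrist')
sx=240/396
a=back(q,[(200+204*sx,100+220*sx)],.0162);b=back(q,[(200+207*sx,100+190*sx)],.008)
print('bottle edge (expect x=.027)',tool(q,a),'disc edge (expect .030)',tool(q,b))
E
```

```text
bottle edge (expect x=.027) [[0.02258049 0.00075368 0.05466839]] disc edge (expect .030) [[0.03056843 0.00174892 0.06285697]]
```

>>> {"fn": "jog_arm", "kwargs": {"rows": "0 0.007 0 0.004 0 0 0;0 0.007 0 0.01 0 0 0;0 0.007 0 0.014 0 0 0;0 0.007 0 0.016 0 0 0;0 0.007 0 0.016 0 0 0;0 0.007 0 0.016 0 0 0"}}

```text
time_s: 7.55
position: [0.4815, -0.1128, 0.062]
tcp_rot: [[-0.372, 0.928, 0.0], [0.928, 0.372, -0.0], [-0.0, 0.0, -1.0]]
force: [0.1, -0.2, -1.7]
opening: 0.385
grasp_force: 30.0
```

```bash
python3 - <<'E'
from h import *
rows([.4825,-.1159,.0612],21.8)
E
```

```text
jog [-0.007 -0.     0.002] turn 0.001 cur angle 21.82 pos [ 0.4815 -0.1128  0.062 ] f [ 0.1 -0.2 -1.7] 30.0 0.385
```

>>> {"fn": "jog_arm", "kwargs": {"rows": "0 0 0 0.002 0 0 0;0 0 0 0.002 0 0 0;0.45 0 0 0.002 0 0 0;0.5 0 0 0.002 0 0 0;0.7 0 0 0.002 0 0 0;1 0 0 0.002 0 0 0;1 0 0 0.002 0 0 0;1 0 0 0.002 0 0 0;1 0 0 0.002 0 0 0;1 0 0 -0.05 0 0 0;1 0 0 -0.12 0 0 0;1 0 0 -0.2 0 0 0;1 0 0 -0.28 0 0 0;1 0 0 -0.36 0 0 0;1 0 0 -0.42 0 0 0;1 0 0 -0.42 0 0 0;1 0 0 -0.42 0 0 0;1 0 0 -0.42 0 0 0"}}

```text
time_s: 9.05
position: [0.4806, -0.1123, 0.2714]
tcp_rot: [[-0.372, 0.928, -0.001], [0.928, 0.372, 0.001], [0.001, -0.001, -1.0]]
force: [-0.0, -0.4, -0.4]
opening: 1.003
grasp_force: 0.0
```

```bash
python3 - <<'E'
from h import *
q=cap('wrist');rows([.5549,.202,.272],36.3)
p=cap('side')
for n,x in(('w',q),('s',p)):
    print(n,[(np.round(r['point'],4),np.round(proj(x,r['point'])),round(r['conf'],2)) for r in spot_point('flat_center',x)[:1]])
    print('g',[(np.round(r['point'],4),round(r['conf'],2)) for r in spot_point('guest_tray',x)[:1]])
c=np.hstack([cv2.resize(p['pixels'][230:350,250:370],None,fx=3.3,fy=3.3),cv2.resize(q['pixels'][100:340,200:440],(396,396))]);cv2.imwrite('pics/p2.png',c[:,:,::-1])
E
```

```text
jog [ 0.528  0.372 -0.002] turn -0.322 cur angle 21.82 pos [ 0.4802 -0.1122  0.2706] f [-0.5  0.7  0.3] 0.0 1.0
w [(array([ 0.4802, -0.1168,  0.0554]), array([[321., 218.]]), 0.6)]
g [(array([ 0.5282, -0.225 , -0.002 ]), 0.6)]
s [(array([ 0.4842, -0.1144,  0.051 ]), array([[323., 292.]]), 0.82)]
g [(array([ 0.5251, -0.2233, -0.0015]), 0.8)]
```

View pics/p2.png

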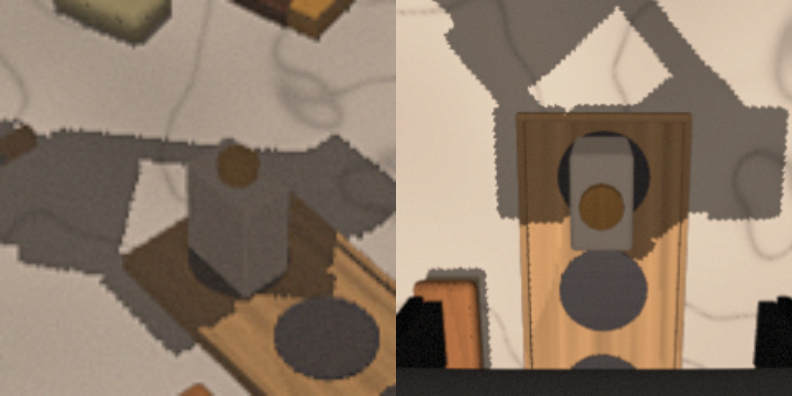

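The flat bottle stands upright on the end disc. In the wrist crop the cap is at (602,207), the disc's far edge at row 131 and the next disc at (603,290). I'll verify the numbers.

```bash
python3 - <<'E'
from h import *
q=cap('wrist');sx=240/396
f=lambda u,v,z:np.round(tool(q,back(q,[(200+(u-396)*sx,100+v*sx)],z))[0],4)
print('cap',f(602,207,.094),'disc edge-.03',f(603,131,.008)-[.03,0,0],'disc2+.078',f(603,290,.008)+[.078,0,0],'bottom edge-.027',f(602,139,.008)-[.027,0,0])
print(np.round(q['state']['position'],4))
E
```

```text
cap [-0.0025  0.0019  0.1768] disc edge-.03 [-0.0037  0.0029  0.2628] disc2+.078 [-0.0029  0.003   0.2626] bottom edge-.027 [-0.0058  0.0023  0.2628]
[ 0.4809 -0.1125  0.2708]
```

>>> {"fn": "jog_arm", "kwargs": {"rows": "1 0.04 0.03 0 0 0 -0.02;1 0.1 0.07 0 0 0 -0.04;1 0.16 0.11 0 0 0 -0.06;1 0.22 0.155 0 0 0 -0.08;1 0.28 0.2 0 0 0 -0.1;1 0.34 0.24 0 0 0 -0.12;1 0.4 0.28 0 0 0 -0.148;1 0.46 0.325 0 0 0 -0.148;1 0.51 0.36 0 0 0 -0.148;1 0.528 0.372 0 0 0 -0.148;1 0.528 0.372 0 0 0 -0.148;1 0.528 0.372 0 0 0 -0.148;1 0.528 0.372 0 0 0 -0.148;1 0.528 0.372 0 0 0 -0.148"}}

```text
time_s: 10.57
position: [0.5557, 0.1998, 0.2719]
tcp_rot: [[-0.475, 0.88, -0.001], [0.88, 0.475, -0.001], [-0.0, -0.001, -1.0]]
force: [-0.2, 0.7, -0.0]
opening: 1.004
grasp_force: 0.0
```

```bash
python3 - <<'E'
from h import *
q=cap('wrist');print(np.round(q['state']['position'],4))
print([(np.round(r['point'],4),round(r['conf'],2)) for r in spot_point('square_center',q)[:1]])
c=cv2.resize(q['pixels'][60:300,200:440],(600,600));cv2.imwrite('pics/w3.png',c[:,:,::-1])
rows([.5549,.202,.073],28.5)
E
```

```text
[0.5557 0.1998 0.2719]
[(array([0.5525, 0.2057, 0.0639]), 0.77)]
jog [0.005 0.    0.398] turn -0.003 cur angle 28.36 pos [0.5558 0.2    0.2722] f [-0.  -0.2 -0.4] 0.0 1.0
```

View pics/w3.png

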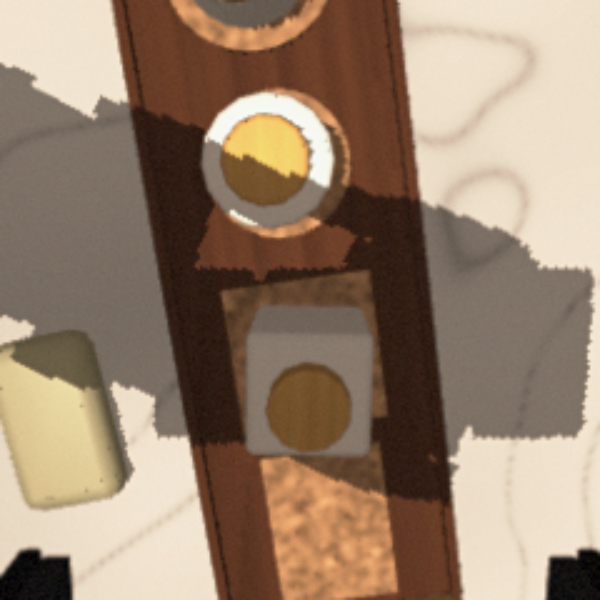

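The square is aligned with the tool, with its top face spanning (248..372, 332..456) and cap at (308,407). Tall's cap is at (265,160).

```bash
python3 - <<'E'
from h import *
q=cap('wrist')
f=lambda u,v,z:back(q,[(200+u*.4,60+v*.4)],z)[0]
sq=[f(310,394,.088),f(308,407,.112),f(308,308,.012)]
print('sq tool face,cap,bottom-.022',[np.round(tool(q,x),4) for x in sq],'tall',f(265,160,.132),'tall body',f(266,160,.116),np.round(tool(q,f(372,394,.088))-tool(q,f(248,394,.088)),4))
E
```

```text
sq tool face,cap,bottom-.022 [array([0.0026, 0.0011, 0.1842]), array([0.0036, 0.0004, 0.1602]), array([0.0226, 0.0005, 0.2602])] tall [0.50777123 0.26440614 0.132     ] tall body [0.50726674 0.2645154  0.116     ] [-0.      0.0428 -0.    ]
```

>>> {"fn": "jog_arm", "kwargs": {"rows": "0.8 0.005 0.001 0.06 0 0 0;0.8 0.005 0.001 0.13 0 0 0;0.8 0.005 0.001 0.2 0 0 0;0.8 0.005 0.001 0.27 0 0 0;0.8 0.005 0.001 0.33 0 0 0;0.8 0.005 0.001 0.37 0 0 0;0.8 0.005 0.001 0.398 0 0 0;0.8 0.005 0.001 0.398 0 0 0;0.7 0.005 0.001 0.398 0 0 0;0.6 0.005 0.001 0.398 0 0 0;0.5 0.005 0.001 0.398 0 0 0;0.4 0.005 0.001 0.398 0 0 0;0 0.005 0.001 0.398 0 0 0;0 0.005 0.001 0.398 0 0 0;0 0.005 0.001 0.398 0 0 0;0 0.005 0.001 0.398 0 0 0;0 0.005 0.001 0.398 0 0 0"}}

```text
time_s: 12.13
position: [0.5552, 0.2037, 0.0742]
tcp_rot: [[-0.477, 0.879, 0.0], [0.879, 0.477, -0.0], [-0.001, 0.0, -1.0]]
force: [-1.6, -1.9, 5.5]
opening: 0.499
grasp_force: 29.9
```

```bash
python3 - <<'E'
from h import *
rows([.5126,-.1871,.071],21.8)
E
```

```text
jog [-0.646 -0.448  0.007] turn 0.149 cur angle 28.5 pos [0.5552 0.2037 0.0742] f [-1.6 -1.9  5.5] 29.9 0.499
```

>>> {"fn": "jog_arm", "kwargs": {"rows": "0 0 0 -0.03 0 0 0;0 0 0 -0.1 0 0 0;0 0 0 -0.18 0 0 0;0 -0.02 -0.014 -0.25 0 0 0;0 -0.08 -0.055 -0.25 0 0 0.02;0 -0.145 -0.1 -0.25 0 0 0.04;0 -0.21 -0.145 -0.25 0 0 0.06;0 -0.275 -0.19 -0.25 0 0 0.08;0 -0.34 -0.235 -0.25 0 0 0.1;0 -0.405 -0.28 -0.25 0 0 0.12;0 -0.47 -0.325 -0.25 0 0 0.14;0 -0.535 -0.37 -0.25 0 0 0.149;0 -0.59 -0.41 -0.25 0 0 0.149;0 -0.63 -0.437 -0.25 0 0 0.149;0 -0.646 -0.448 -0.25 0 0 0.149;0 -0.646 -0.448 -0.25 0 0 0.149;0 -0.646 -0.448 -0.2 0 0 0.149;0 -0.646 -0.448 -0.14 0 0 0.149;0 -0.646 -0.448 -0.08 0 0 0.149;0 -0.646 -0.448 -0.04 0 0 0.149"}}

```text
time_s: 13.8
position: [0.5113, -0.1841, 0.091]
tcp_rot: [[-0.372, 0.928, -0.003], [0.928, 0.372, 0.003], [0.003, -0.001, -1.0]]
force: [-0.8, -0.1, -0.7]
opening: 0.505
grasp_force: 29.9
```

>>> {"fn": "jog_arm", "kwargs": {"rows": "0 0 0 0.02 0 0 0;0 0 0 0.028 0 0 0;0 0 0 0.028 0 0 0;0 0 0 0.028 0 0 0"}}

```text
time_s: 14.13
position: [0.5132, -0.1865, 0.0799]
tcp_rot: [[-0.372, 0.928, 0.001], [0.928, 0.372, -0.001], [-0.001, 0.001, -1.0]]
force: [-0.4, -0.6, -1.1]
opening: 0.502
grasp_force: 29.9
```

```bash
python3 - <<'E'
from h import *
rows([.5126,-.1871,.0705],21.8)
q=cap('wrist')
c=cv2.resize(q['pixels'][60:300,200:440],(600,600));cv2.imwrite('pics/p3.png',c[:,:,::-1])
E
```

```text
jog [-0.001 -0.002  0.019] turn 0.001 cur angle 21.83 pos [ 0.5132 -0.1865  0.0799] f [-0.4 -0.6 -1.1] 29.9 0.502
```

View pics/p3.png

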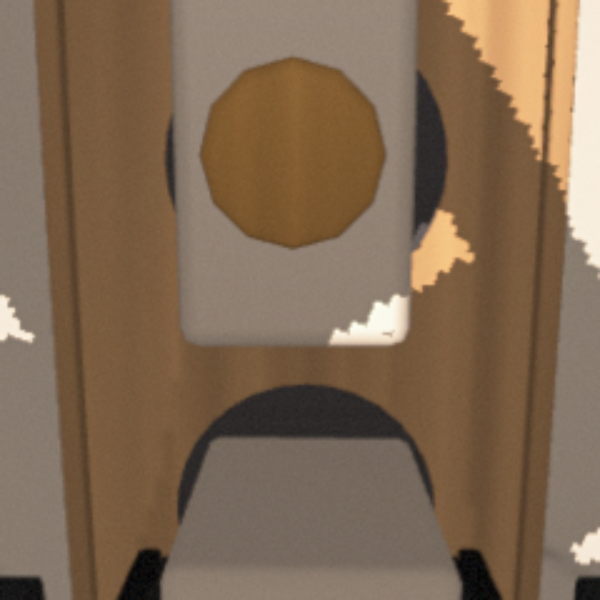

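Disc far edge at (306,385), bottle's bottom far edge at (308,438), spanning 215–400. The flat stands at its disc.

```bash
python3 - <<'E'
from h import *
q=cap('wrist')
f=lambda u,v,z:np.round(tool(q,back(q,[(200+u*.4,60+v*.4)],z))[0],4)
print('disc',f(306,385,.008)-[.03,0,0],f(180,490,.008),f(433,490,.008),'bottle',f(308,438,.0175)-[.022,0,0],'ends',f(215,438,.0175),f(402,438,.0175))
print('flat cap',f(293,153,.094),'disc1 sides',f(166,155,.008),f(447,155,.008))
E
```

```text
disc [-0.0008  0.0001  0.0722] [ 0.0044 -0.0293  0.0722] [0.0043 0.0296 0.0723] bottle [-0.0026  0.0005  0.0627] ends [ 0.0194 -0.0198  0.0627] [0.0194 0.0211 0.0628]
flat cap [ 0.0772 -0.0013 -0.0139] disc1 sides [ 0.0793 -0.0297  0.0721] [0.0793 0.0302 0.0722]
```

>>> {"fn": "jog_arm", "kwargs": {"rows": "0 0.002 0 0.006 0 0 0;0 0.002 0 0.012 0 0 0;0 0.002 0 0.016 0 0 0;0 0.002 0 0.018 0 0 0;0 0.002 0 0.019 0 0 0;0 0.002 0 0.019 0 0 0"}}

```text
time_s: 14.73
position: [0.5119, -0.1859, 0.0702]
tcp_rot: [[-0.371, 0.929, -0.0], [0.929, 0.371, 0.0], [0.0, -0.0, -1.0]]
force: [-2.0, 0.4, 4.4]
opening: 0.506
grasp_force: 29.9
```

>>> {"fn": "jog_arm", "kwargs": {"rows": "0.55 0 0 0 0 0 0;0.6 0 0 0 0 0 0;0.8 0 0 0 0 0 0;1 0 0 0 0 0 0;1 0 0 0 0 0 0;1 0 0 0 0 0 0;1 0 0 -0.05 0 0 0;1 0 0 -0.12 0 0 0;1 0 0 -0.2 0 0 0;1 0 0 -0.28 0 0 0;1 0 0 -0.36 0 0 0;1 0 0 -0.42 0 0 0;1 0 0 -0.46 0 0 0;1 0 0 -0.46 0 0 0;1 0 0 -0.46 0 0 0"}}

```text
time_s: 15.98
position: [0.5123, -0.186, 0.3007]
tcp_rot: [[-0.371, 0.929, 0.003], [0.929, 0.371, -0.002], [-0.002, 0.002, -1.0]]
force: [-0.3, 0.7, -0.6]
opening: 0.998
grasp_force: 0.0
```

```bash
python3 - <<'E'
from h import *
q=cap('wrist');rows([.506,.265,.3],36.3)
c=cv2.resize(q['pixels'][60:300,200:440],(600,600));cv2.imwrite('pics/p4.png',c[:,:,::-1])
print([(np.round(r['point'],4),round(r['conf'],2)) for r in spot_point('square_center',q)[:1]+spot_point('flat_center',q)[:1]])
E
```

```text
jog [ 0.841  0.324 -0.001] turn -0.323 cur angle 21.78 pos [ 0.5115 -0.1855  0.2992] f [-0.5 -0.3 -0.4] 0.0 0.998
[(array([ 0.511 , -0.1839,  0.0569]), 0.61), (array([ 0.4847, -0.1158,  0.0537]), 0.57)]
```

View pics/p4.png

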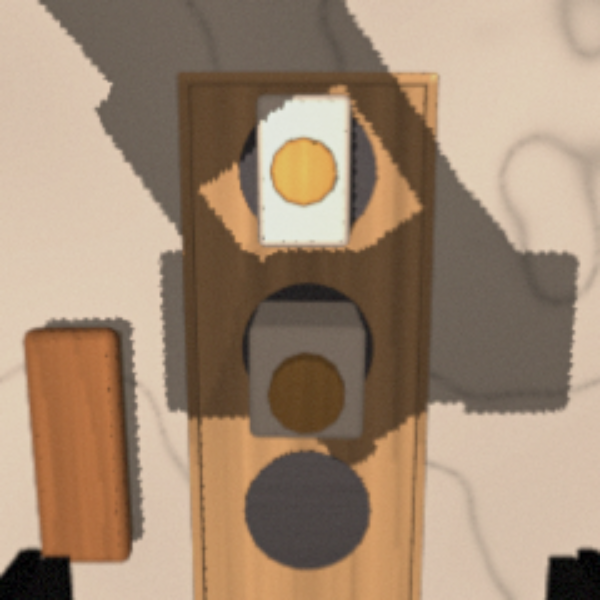

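Both bottles stand upright and look centred on their discs (flat cap (304,171), square cap (306,392)); the next disc is at (307,510). Now the tall bottle.

>>> {"fn": "jog_arm", "kwargs": {"rows": "1 0.04 0.016 0 0 0 -0.02;1 0.11 0.042 0 0 0 -0.04;1 0.18 0.069 0 0 0 -0.06;1 0.25 0.096 0 0 0 -0.08;1 0.32 0.123 0 0 0 -0.1;1 0.39 0.15 0 0 0 -0.13;1 0.46 0.177 0 0 0 -0.16;1 0.53 0.204 0 0 0 -0.19;1 0.6 0.231 0 0 0 -0.22;1 0.67 0.258 0 0 0 -0.25;1 0.74 0.285 0 0 0 -0.28;1 0.8 0.308 0 0 0 -0.31;1 0.841 0.324 0 0 0 -0.323;1 0.841 0.324 0 0 0 -0.323;1 0.841 0.324 0 0 0 -0.323;1 0.841 0.324 0 0 0 -0.323;1 0.841 0.324 0 0 0 -0.323"}}

```text
time_s: 17.55
position: [0.5062, 0.2634, 0.2987]
tcp_rot: [[-0.591, 0.807, -0.002], [0.807, 0.591, -0.001], [0.0, -0.002, -1.0]]
force: [0.1, -1.0, 0.0]
opening: 1.002
grasp_force: 0.0
```

```bash
python3 - <<'E'
from h import *
q=cap('wrist');rows([.506,.265,.091],36.3)
for l in('tall_center','jar_center','tall_pad','jar_pad'):
  print(l,[(np.round(r['point'],4),round(r['conf'],2)) for r in spot_point(l,q)[:1]])
c=cv2.resize(q['pixels'][20:260,200:440],(600,600));cv2.imwrite('pics/w4.png',c[:,:,::-1])
E
```

```text
jog [0.003 0.002 0.416] turn -0.002 cur angle 36.21 pos [0.5064 0.2634 0.299 ] f [0.3 0.1 0.5] 0.0 0.999
tall_center [(array([0.5044, 0.2653, 0.0691]), 0.6)]
jar_center []
tall_pad []
jar_pad []
```

View pics/w4.png

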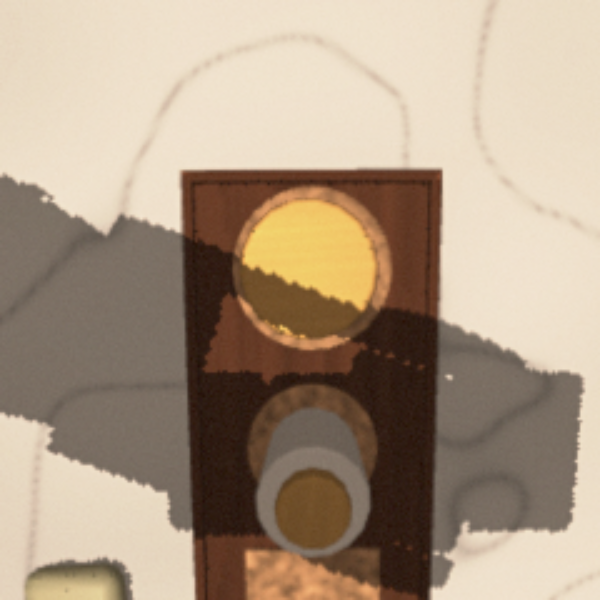

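Tall's cap is at (313,510), its body top ring centred at about (313,500) and its bottom far edge at row ~408. The jar lid is centred at (310,268).

```bash
python3 - <<'E'
from h import *
q=cap('wrist')
g=lambda u,v,z:back(q,[(200+u*.4,20+v*.4)],z)[0]
for n,a in(('cap',(313,510,.132)),('shoulder',(313,502,.116)),('bottom-.02',(313,408,.012)),('jar lid',(310,268,.082)),('jarpad',(312,268,.012)),('trayend-.17',(311,172,.014))):
    X=g(*a);print(n,np.round(X,4),np.round(tool(q,X),4))
E
```

```text
cap [0.5077 0.2656 0.132 ] [0.0008 0.0019 0.1676]
shoulder [0.5083 0.2649 0.116 ] [-0.0002  0.002   0.1836]
bottom-.02 [0.4974 0.2807 0.012 ] [0.019  0.0025 0.2876]
jar lid [0.4612 0.3277 0.082 ] [0.0783 0.001  0.2176]
jarpad [0.4615 0.329  0.012 ] [0.0792 0.0021 0.2876]
trayend-.17 [0.438  0.3603 0.014 ] [0.1183 0.0016 0.2856]
```

>>> {"fn": "jog_arm", "kwargs": {"rows": "0.8 0 0.004 0.06 0 0 0;0.8 0 0.004 0.13 0 0 0;0.8 0 0.004 0.2 0 0 0;0.8 0 0.004 0.27 0 0 0;0.75 0 0.004 0.33 0 0 0;0.75 0 0.004 0.38 0 0 0;0.75 0 0.004 0.416 0 0 0;0.75 0 0.004 0.416 0 0 0;0.6 0 0.004 0.416 0 0 0;0.55 0 0.004 0.416 0 0 0;0.5 0 0.004 0.416 0 0 0;0.4 0 0.004 0.416 0 0 0;0 0 0.004 0.416 0 0 0;0 0 0.004 0.416 0 0 0;0 0 0.004 0.416 0 0 0;0 0 0.004 0.416 0 0 0;0 0 0.004 0.416 0 0 0;0 0 0.004 0.416 0 0 0"}}

```text
time_s: 19.35
position: [0.5083, 0.266, 0.0928]
tcp_rot: [[-0.592, 0.806, 0.001], [0.806, 0.592, 0.0], [-0.001, 0.001, -1.0]]
force: [-1.9, -0.6, 6.5]
opening: 0.452
grasp_force: 29.9
```

```bash
python3 - <<'E'
from h import *
rows([.541,-.26,.0915],21.8)
E
```

```text
jog [-0.886 -0.57   0.002] turn 0.323 cur angle 36.32 pos [0.5083 0.266  0.0928] f [-1.9 -0.6  6.5] 29.9 0.452
```

>>> {"fn": "jog_arm", "kwargs": {"rows": "0 0 0 -0.03 0 0 0;0 0 0 -0.1 0 0 0;0 0 0 -0.18 0 0 0;0 0 0 -0.26 0 0 0;0 -0.03 -0.019 -0.28 0 0 0.01;0 -0.09 -0.058 -0.28 0 0 0.03;0 -0.155 -0.1 -0.28 0 0 0.06;0 -0.22 -0.142 -0.28 0 0 0.09;0 -0.285 -0.183 -0.28 0 0 0.12;0 -0.35 -0.225 -0.28 0 0 0.15;0 -0.415 -0.267 -0.28 0 0 0.18;0 -0.48 -0.309 -0.28 0 0 0.21;0 -0.545 -0.351 -0.28 0 0 0.24;0 -0.61 -0.392 -0.28 0 0 0.27;0 -0.675 -0.434 -0.28 0 0 0.29;0 -0.74 -0.476 -0.28 0 0 0.31;0 -0.8 -0.515 -0.28 0 0 0.323;0 -0.85 -0.547 -0.28 0 0 0.323;0 -0.88 -0.566 -0.28 0 0 0.323;0 -0.886 -0.57 -0.28 0 0 0.323"}}

```text
time_s: 21.02
position: [0.5409, -0.2632, 0.2313]
tcp_rot: [[-0.368, 0.93, 0.001], [0.93, 0.368, -0.002], [-0.002, 0.0, -1.0]]
force: [0.0, 0.1, -1.9]
opening: 0.452
grasp_force: 29.9
```

>>> {"fn": "jog_arm", "kwargs": {"rows": "0 0 0 0.03 0 0 0;0 0 0 0.1 0 0 0;0 0 0 0.17 0 0 0;0 0 0 0.23 0 0 0;0 0 0 0.26 0 0 0;0 0 0 0.268 0 0 0;0 0 0 0.268 0 0 0;0 0 0 0.268 0 0 0"}}

```text
time_s: 21.68
position: [0.5414, -0.2591, 0.0984]
tcp_rot: [[-0.372, 0.928, 0.001], [0.928, 0.372, -0.0], [-0.001, 0.001, -1.0]]
force: [-0.2, 0.4, -0.6]
opening: 0.453
grasp_force: 29.9
```

```bash
python3 - <<'E'
from h import *
rows([.541,-.26,.089],21.8)
q=cap('wrist')
c=cv2.resize(q['pixels'][60:300,200:440],(600,600));cv2.imwrite('pics/p5.png',c[:,:,::-1])
E
```

```text
jog [-0.001 -0.001  0.019] turn 0.001 cur angle 21.84 pos [ 0.5414 -0.2591  0.0984] f [-0.2  0.4 -0.6] 29.9 0.453
```

View pics/p5.png

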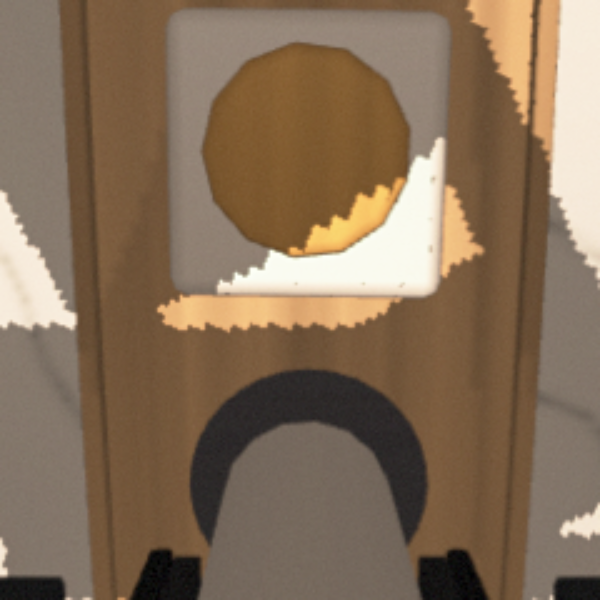

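Disc far edge at (309,370), bottle's bottom far edge at (308,422).

```bash
python3 - <<'E'
from h import *
q=cap('wrist')
f=lambda u,v,z:np.round(tool(q,back(q,[(200+u*.4,60+v*.4)],z))[0],4)
print('disc',f(309,370,.008)-[.03,0,0],f(190,480,.008),f(427,480,.008),'bottle',f(308,422,.0177)-[.02,0,0])
print('sq cap (78)',f(306,150,.108),'rim sides',f(86,400,.014),f(535,400,.014))
E
```

```text
disc [-0.0009  0.0008  0.0909] [ 0.0009 -0.0293  0.091 ] [0.0008 0.0306 0.0911] bottle [-0.0016  0.0005  0.0813]
sq cap (78) [ 0.0777  0.0003 -0.0092] rim sides [ 0.023  -0.0529  0.0849] [0.0229 0.0553 0.085 ]
```

>>> {"fn": "jog_arm", "kwargs": {"rows": "0 0.001 0 0.006 0 0 0;0 0.001 0 0.012 0 0 0;0 0.001 0 0.016 0 0 0;0 0.001 0 0.018 0 0 0;0 0.001 0 0.019 0 0 0;0 0.001 0 0.019 0 0 0"}}

```text
time_s: 22.28
position: [0.5405, -0.2595, 0.0889]
tcp_rot: [[-0.371, 0.929, 0.0], [0.929, 0.371, -0.0], [-0.0, 0.0, -1.0]]
force: [-2.1, 0.4, 4.9]
opening: 0.45
grasp_force: 29.9
```

Contact. Release and rise, then move to the jar.

>>> {"fn": "jog_arm", "kwargs": {"rows": "0.5 0 0 0 0 0 0;0.6 0 0 0 0 0 0;0.8 0 0 0 0 0 0;1 0 0 0 0 0 0;1 0 0 0 0 0 0;1 0 0 0 0 0 0;1 0 0 0 0 0 0;1 0 0 -0.05 0 0 0;1 0 0 -0.12 0 0 0;1 0 0 -0.2 0 0 0;1 0 0 -0.28 0 0 0;1 0 0 -0.36 0 0 0;1 0 0 -0.4 0 0 0;1 0 0 -0.42 0 0 0;1 0 0 -0.42 0 0 0;1 0 0 -0.42 0 0 0"}}

```text
time_s: 23.62
position: [0.5399, -0.259, 0.2971]
tcp_rot: [[-0.371, 0.929, -0.001], [0.929, 0.371, 0.001], [0.001, -0.001, -1.0]]
force: [0.3, -1.0, -0.2]
opening: 1.0
grasp_force: 0.0
```

```bash
python3 - <<'E'
from h import *
q=cap('wrist');rows([.4615,.328,.3],36.3)
for l in('tall_center','square_center','flat_center'):
  print(l,[(np.round(r['point'],4),round(r['conf'],2)) for r in spot_point(l,q)[:1]])
E
```

```text
jog [ 1.147  0.29  -0.005] turn -0.323 cur angle 21.78 pos [ 0.5395 -0.2587  0.296 ] f [-0.2 -0.7  0.6] 0.0 0.999
tall_center [(array([ 0.5408, -0.2593,  0.0611]), 0.68)]
square_center [(array([ 0.5096, -0.1827,  0.0555]), 0.79)]
flat_center [(array([ 0.4842, -0.1172,  0.0558]), 0.67)]
```

>>> {"fn": "jog_arm", "kwargs": {"rows": "1 0.04 0.01 0 0 0 -0.01;1 0.11 0.028 0 0 0 -0.03;1 0.185 0.047 0 0 0 -0.05;1 0.26 0.066 0 0 0 -0.08;1 0.335 0.085 0 0 0 -0.11;1 0.41 0.104 0 0 0 -0.14;1 0.485 0.123 0 0 0 -0.17;1 0.56 0.142 0 0 0 -0.2;1 0.635 0.161 0 0 0 -0.23;1 0.71 0.18 0 0 0 -0.26;1 0.785 0.198 0 0 0 -0.29;1 0.86 0.217 0 0 0 -0.31;1 0.94 0.238 0 0 0 -0.323;1 0.98 0.248 0 0 0 -0.323;1 0.98 0.248 0 0 0 -0.323;1 0.98 0.248 0 0 0 -0.323"}}

```text
time_s: 25.15
position: [0.473, 0.2424, 0.2967]
tcp_rot: [[-0.595, 0.804, -0.003], [0.804, 0.595, -0.001], [0.0, -0.003, -1.0]]
force: [1.0, 0.0, 0.1]
opening: 1.001
grasp_force: 0.0
```

```bash
python3 - <<'E'
from h import *
rows([.4615,.328,.3],36.3)
E
```

```text
jog [ 0.151  0.083 -0.007] turn 0.004 cur angle 36.49 pos [0.473  0.2424 0.2967] f [1.  0.  0.1] 0.0 1.001
```

>>> {"fn": "jog_arm", "kwargs": {"rows": "1 0.05 0.027 0 0 0 0;1 0.11 0.06 0 0 0 0;1 0.151 0.083 0 0 0 0;1 0.151 0.083 0 0 0 0;1 0.151 0.083 0 0 0 0;1 0.151 0.083 0 0 0 0;1 0.151 0.083 0 0 0 0"}}

```text
time_s: 25.73
position: [0.4629, 0.3254, 0.2977]
tcp_rot: [[-0.591, 0.807, -0.001], [0.807, 0.591, -0.001], [-0.0, -0.001, -1.0]]
force: [-0.3, -0.7, -0.4]
opening: 0.996
grasp_force: 0.0
```

```bash
python3 - <<'E'
from h import *
q=cap('wrist');rows([.4615,.328,.058],36.3)
print([(np.round(tool(q,r['point']),4),round(r['conf'],2)) for r in spot_point('jar_center',q)[:1]])
hsv=cv2.cvtColor(q['pixels'],cv2.COLOR_RGB2HSV)
m=cv2.inRange(hsv,(12,130,30),(32,255,255));m[:, :200]=0;m[:,440:]=0;m[300:]=0
n,l,st,ce=cv2.connectedComponentsWithStats(m);k=1+st[1:,4].argmax();print(st[k],ce[k])
u,v=st[k][0]+st[k][2]/2,st[k][1]+st[k][3]/2
for w in((u,v),ce[k]):print(np.round(tool(q,back(q,[w],.082)),4))
c=cv2.resize(q['pixels'][60:300,200:440],(600,600));cv2.imwrite('pics/w5.png',c[:,:,::-1])
E
```

```text
jog [0.006 0.001 0.48 ] turn -0.002 cur angle 36.2 pos [0.4629 0.3255 0.2978] f [-0.2 -0.  -0.2] 0.0 1.001
[(array([-1.099e-01,  1.000e-04,  2.914e-01]), 0.62)]
[ 290  166   66  121 4961] [322.20298327 225.57750454]
[[-1.300e-02  1.000e-04  2.157e-01]]
[[-0.0121 -0.0007  0.2157]]
```

View pics/w5.png

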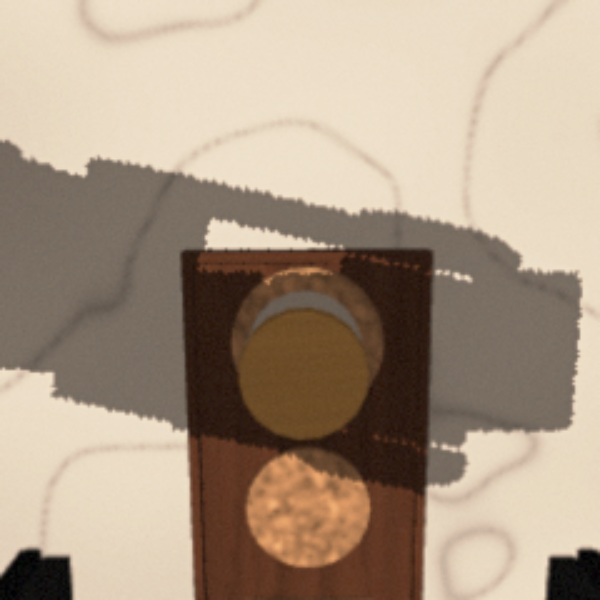

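The jar lid spans (239–371, 308–439), so its centre is (305,374), with the bottom far edge at row ~291.

```bash
python3 - <<'E'
from h import *
q=cap('wrist')
f=lambda u,v,z:np.round(tool(q,back(q,[(200+u*.4,60+v*.4)],z))[0],4)
print(f(305,374,.082),f(305,291,.012)-[.025,0,0])
E
```

```text
[ 0.0033 -0.0009  0.2159] [ 0.0017 -0.001   0.2859]
```

>>> {"fn": "jog_arm", "kwargs": {"rows": "1 0.005 -0.002 0.06 0 0 0;1 0.005 -0.002 0.13 0 0 0;0.9 0.005 -0.002 0.2 0 0 0;0.9 0.005 -0.002 0.27 0 0 0;0.9 0.005 -0.002 0.34 0 0 0;0.9 0.005 -0.002 0.4 0 0 0;0.9 0.005 -0.002 0.45 0 0 0;0.9 0.005 -0.002 0.48 0 0 0;0.9 0.005 -0.002 0.48 0 0 0;0.8 0.005 -0.002 0.48 0 0 0;0.7 0.005 -0.002 0.48 0 0 0;0.6 0.005 -0.002 0.48 0 0 0;0.5 0.005 -0.002 0.48 0 0 0;0 0.005 -0.002 0.48 0 0 0;0 0.005 -0.002 0.48 0 0 0;0 0.005 -0.002 0.48 0 0 0;0 0.005 -0.002 0.48 0 0 0;0 0.005 -0.002 0.48 0 0 0"}}

```text
time_s: 27.38
position: [0.4599, 0.3282, 0.0591]
tcp_rot: [[-0.592, 0.806, -0.0], [0.806, 0.592, -0.0], [-0.0, -0.001, -1.0]]
force: [-1.9, -1.5, 5.9]
opening: 0.569
grasp_force: 30.0
```

```bash
python3 - <<'E'
from h import *
rows([.5695,-.3322,.0575],21.8)
E
```

```text
jog [-1.194 -0.606  0.004] turn 0.323 cur angle 36.33 pos [0.4599 0.3282 0.0591] f [-1.9 -1.5  5.9] 30.0 0.569
```

>>> {"fn": "jog_arm", "kwargs": {"rows": "0 0 0 -0.03 0 0 0;0 0 0 -0.1 0 0 0;0 0 0 -0.18 0 0 0;0 0 0 -0.26 0 0 0;0 -0.03 -0.015 -0.31 0 0 0.01;0 -0.09 -0.046 -0.33 0 0 0.03;0 -0.155 -0.079 -0.33 0 0 0.06;0 -0.22 -0.112 -0.33 0 0 0.09;0 -0.285 -0.145 -0.33 0 0 0.12;0 -0.35 -0.178 -0.33 0 0 0.15;0 -0.415 -0.211 -0.33 0 0 0.18;0 -0.48 -0.244 -0.33 0 0 0.21;0 -0.545 -0.277 -0.33 0 0 0.24;0 -0.61 -0.31 -0.33 0 0 0.27;0 -0.675 -0.343 -0.33 0 0 0.29;0 -0.74 -0.376 -0.33 0 0 0.31;0 -0.805 -0.409 -0.33 0 0 0.323;0 -0.87 -0.442 -0.33 0 0 0.323;0 -0.93 -0.472 -0.33 0 0 0.323;0 -0.95 -0.482 -0.33 0 0 0.323"}}

```text
time_s: 29.05
position: [0.5487, -0.2024, 0.2232]
tcp_rot: [[-0.368, 0.93, 0.003], [0.93, 0.368, -0.004], [-0.005, 0.002, -1.0]]
force: [0.7, 0.7, -0.9]
opening: 0.569
grasp_force: 30.0
```

```bash
python3 - <<'E'
from h import *
rows([.5695,-.3322,.065],21.8)
E
```

```text
jog [-0.255 -0.057  0.318] turn -0.005 cur angle 21.58 pos [ 0.5487 -0.2024  0.2232] f [ 0.7  0.7 -0.9] 30.0 0.569
```

>>> {"fn": "jog_arm", "kwargs": {"rows": "0 -0.05 -0.011 0 0 0 0;0 -0.11 -0.025 0 0 0 0;0 -0.17 -0.038 0 0 0 0;0 -0.23 -0.051 0 0 0 0;0 -0.255 -0.057 0 0 0 0;0 -0.255 -0.057 0 0 0 0;0 -0.255 -0.057 0.04 0 0 0;0 -0.255 -0.057 0.1 0 0 0;0 -0.255 -0.057 0.17 0 0 0;0 -0.255 -0.057 0.23 0 0 0;0 -0.255 -0.057 0.28 0 0 0;0 -0.255 -0.057 0.31 0 0 0;0 -0.255 -0.057 0.318 0 0 0;0 -0.255 -0.057 0.318 0 0 0;0 -0.255 -0.057 0.318 0 0 0"}}

```text
time_s: 30.3
position: [0.5687, -0.3251, 0.0649]
tcp_rot: [[-0.372, 0.928, 0.001], [0.928, 0.372, -0.0], [-0.0, 0.0, -1.0]]
force: [-0.1, 0.0, -0.1]
opening: 0.567
grasp_force: 30.0
```

```bash
python3 - <<'E'
from h import *
rows([.5695,-.3322,.055],21.8)
q=cap('wrist')
c=cv2.resize(q['pixels'][60:300,200:440],(600,600));cv2.imwrite('pics/p6.png',c[:,:,::-1])
E
```

```text
jog [-0.014 -0.004  0.02 ] turn 0.001 cur angle 21.83 pos [ 0.5687 -0.3251  0.0649] f [-0.1  0.  -0.1] 30.0 0.567
```

View pics/p6.png

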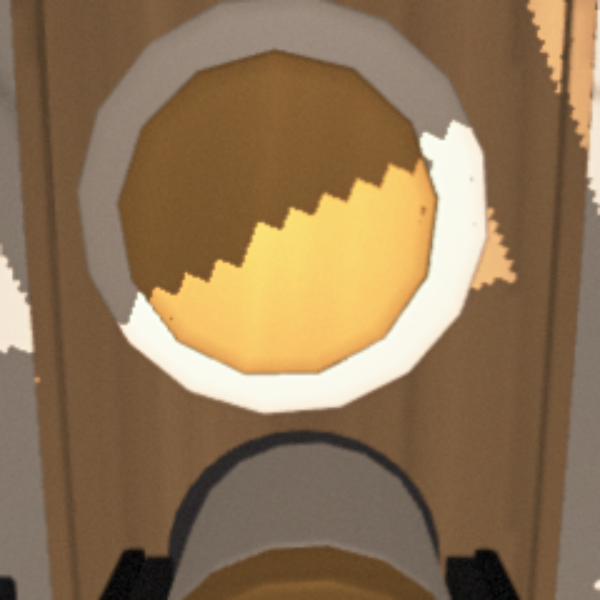

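Disc far edge at (305,431), jar bottom far edge at (308,443). The jar is 7 mm short along the row by pose, so I'll check that against the image.

```bash
python3 - <<'E'
from h import *
q=cap('wrist')
f=lambda u,v,z:np.round(tool(q,back(q,[(200+u*.4,60+v*.4)],z))[0],4)
print('disc',f(305,431,.008)-[.03,0,0],f(175,530,.008),'jar',f(308,443,.0178)-[.025,0,0],'tall cap-.078',f(279,212,.128)-[.078,0,0])
E
```

```text
disc [-0.0076 -0.0001  0.0575] [-0.     -0.0287  0.0575] jar [-0.0026  0.0005  0.0477] tall cap-.078 [-0.0067 -0.0017 -0.0626]
```

>>> {"fn": "jog_arm", "kwargs": {"rows": "0 -0.006 -0.001 0 0 0 0;0 -0.012 -0.002 0.004 0 0 0;0 -0.012 -0.002 0.01 0 0 0;0 -0.012 -0.002 0.015 0 0 0;0 -0.012 -0.002 0.018 0 0 0;0 -0.012 -0.002 0.02 0 0 0;0 -0.012 -0.002 0.02 0 0 0"}}

```text
time_s: 30.98
position: [0.5694, -0.3319, 0.0551]
tcp_rot: [[-0.371, 0.929, -0.0], [0.929, 0.371, -0.0], [0.0, -0.0, -1.0]]
force: [-1.5, 0.2, 5.9]
opening: 0.565
grasp_force: 30.0
```

>>> {"fn": "jog_arm", "kwargs": {"rows": "0.62 0 0 0 0 0 0;0.7 0 0 0 0 0 0;0.85 0 0 0 0 0 0;1 0 0 0 0 0 0;1 0 0 0 0 0 0;1 0 0 0 0 0 0;1 0 0 -0.05 0 0 0;1 0 0 -0.12 0 0 0;1 0 0 -0.2 0 0 0;1 0 0 -0.28 0 0 0;1 0 0 -0.36 0 0 0;1 0 0 -0.44 0 0 0;1 0 0 -0.5 0 0 0;1 0 0 -0.5 0 0 0;1 0 0 -0.5 0 0 0;1 0 0 -0.5 0 0 0"}}

```text
time_s: 32.32
position: [0.569, -0.3314, 0.3032]
tcp_rot: [[-0.371, 0.929, -0.001], [0.929, 0.371, 0.001], [0.002, -0.001, -1.0]]
force: [-0.5, 0.5, -0.1]
opening: 0.997
grasp_force: 0.0
```

```bash
python3 - <<'E'
from h import *
q=cap('wrist');p=cap('side');rows([.5695,-.3322,.3],21.8)
c=np.hstack([cv2.resize(q['pixels'][0:300,200:440],(400,500)),cv2.resize(p['pixels'][240:440,270:430],(400,500))]);cv2.imwrite('pics/p7.png',c[:,:,::-1])
E
```

```text
jog [-0.003  0.001  0.003] turn -0.0 cur angle 21.78 pos [ 0.5686 -0.3311  0.3017] f [ 0.3  0.1 -0.2] 0.0 0.997
```

View pics/p7.png

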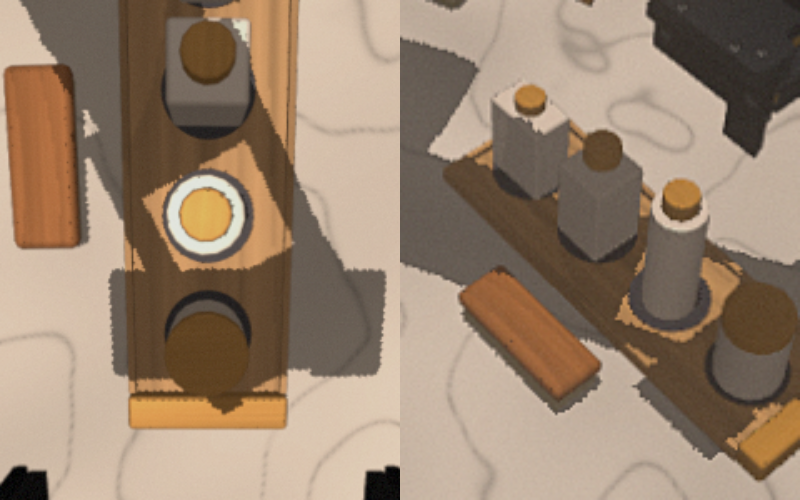

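All four bottles stand upright on their discs in the right order: flat at the plain end, then square, tall and jar beside the brass bar. The gripper is clear, so I'm handing in.

```bash
python3 -c "
from rig import bot
print(bot.hand_in())"
```

```text
the job is handed in; nothing more can be done
None
```

The four bottles are on the guest tray in reverse order (flat, square, tall, jar from the plain end to the brass end), each upright on its disc, and the job was handed in at about 32 s; no verdict has come back.

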